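# Clamp the jamb block and offer up the loose hinge leaf for its pin

### The job

Wind the crank of the blue vise clockwise (as seen from its handle) until the jaws grip the wooden jamb block tight. Then pick up the loose hinge leaf from the bench and, keeping it flat and the right way up, put its knuckle into the gap between the two knuckles on the block so that all three pin holes line up. Finish while holding it there for the pin: nothing but the gripper carries the leaf, it is not pressed against the block, and you do not let go; leave the bent pin, the brass drift, the oiler and the screw box where they are.

Things in the scene. Friction and masses are not known exactly. Their poses are not given: they have to be found in the camera images.
- vise: Blue machine vise, fixed, on a dark round swivel base. Origin: centre of its underside, on the bench. x runs along the screw from the crank (-x, towards the robot) to the fixed jaw (gripping face x = 45 mm); z up. 165 long, 100 wide over the jaws, base 124 across. Block stands on its ways, z = 80; jaws reach z = 119. Crank axis: y = 0, z = 66 mm.
- vise_jaw: Moving jaw, 53 x 100 x 38 mm, blue with a steel face; slides along the vise's x axis, 8 mm per turn of the crank. Origin: middle of its gripping face, at its lower edge; that face stands at x = -15 mm in the vise's frame when the crank is at 0.
- vise_crank (a joint): Turn of the crank, rad; starts at 0 to 3.5. 0 = arm straight up; grows clockwise seen from the handle, closing the jaw. At angle a the handle's centre line is, in the vise's frame, at y = -40 sin(a), z = 66 + 40 cos(a) mm. Jaws meet the block near 15.7; tight at 16.2 to 17, hard stop 17.3. Needs 5 N at the handle, up to 9 when tight; stays where left.
- crank_handle (a point): Point to grip on the red crank handle: on its centre line, 145 mm ahead (-x) of the vise's origin. The handle is a sleeve 16 mm thick along the vise's x axis, from 105 to 165 mm ahead of the vise's origin, spinning freely on its spindle 40 mm from the crank's axis; the crank arm is behind it (+x). Lowest, its centre line is 26 mm above the bench.
- jamb_block: Wooden block 40 (x) x 90 (y) x 70 (z) mm, loose on the vise's ways between the jaws, x as the vise's x; slides along x when clamped. Origin: centre of its underside. Steel hinge leaf (8 mm plate) on top with two knuckles, 24 mm outside, hole 14, at y = -44 to -22 and 22 to 44 mm: a 44 mm gap. Hole axis along y at x = -36, z = 82; the wood's front face is at x = -20.
- jamb_bore (a point): Point on the hole axis of the block's two knuckles, midway between them, 82 mm above the block's underside (162 above the bench). Axes as jamb_block: y along the holes, -x away from the block towards the robot. Below the gap it is open down to the moving jaw.
- hinge_leaf: Loose steel hinge leaf, 0.32 kg, flat on the bench. Origin: on its underside; z up, x towards the knuckle. Plate 60 mm wide (y), 8 thick, x = -32 to 14, then a neck 36 wide to one knuckle (24 outside, 36 long, hole 14), axis along y at x = 30, z = 12. Centre of mass near x = 7. Grip it across the 60 mm width.
- leaf_bore (a point): Middle of the loose knuckle's hole axis: x = 30, z = 12 mm from the leaf's origin, axes as hinge_leaf. In place this point meets jamb_bore with the leaf level, its x along the block's x, its plate sticking out in front (-x) over the moving jaw, underside level with the wood's top (150 mm above the bench).
- hinge_pin: Bystander: brass pin of 10 mm bar, 110 mm long with its last 30 mm bent over square, lying on the bench. Origin on the bench under the shaft.
- brass_drift: Bystander: brass drift 11 x 72 x 10 mm, lying on the bench. Origin: centre of its underside.
- oiler: Bystander: small brown oil bottle with black dropper cap, 34 mm across, 102 mm tall, standing near the front edge. Origin: centre of its underside.
- screw_box: Bystander: card box of screws, 44 x 60 x 38 mm. Origin: centre of its underside.

How it is judged (in metres and radians):
On the way, in this order (a step that is already met when the one before it is completed fails the run):
1. the vise is wound shut and grips the jamb block, the loose leaf still lying on the bench (value of joint vise_crank above 15.9 rad and contact force between vise_jaw and jamb_block above 15 N and height (world z) of hinge_leaf below 0.02 m), for 0.2 s.
2. the loose leaf is lifted off the bench in the gripper (height (world z) of hinge_leaf above 0.05 m and contact force between the fingers and hinge_leaf above 2 N), for 0.2 s.
At the end, for the whole second after the job is handed in: Crank past 15.9 rad, jaw pressing the upright block over 15 N; leaf gripped (over 5 N), still, level within 0.1 rad, its hole axis within 3 mm (x, z) and 0.07 rad of the block's, knuckle within 5 mm of mid-gap; block and vise carry none of it (under 2.5 N and 1 N of contact) (value of joint vise_crank above 15.9 rad and contact force between vise_jaw and jamb_block above 15 N and x of leaf_bore in the frame of jamb_bore between -0.003 and 0.003 m and z of leaf_bore in the frame of jamb_bore between -0.003 and 0.003 m and y of leaf_bore in the frame of jamb_bore between -0.005 and 0.005 m and angle between the y axis of leaf_bore and the y axis of jamb_bore, either way round below 0.07 rad and angle between hinge_leaf's own z axis and vertical below 0.1 rad and contact force between the fingers and hinge_leaf above 5 N and contact force between hinge_leaf and jamb_block below 2.5 N and contact force between hinge_leaf and vise below 1 N and height (world z) of hinge_leaf above 0.13 m and linear speed of hinge_leaf below 0.02 m/s and angle between jamb_block's own z axis and vertical below 0.06 rad); the arm keeps its last pose, push and grip.
It fails at once if the bent hinge pin is pushed more than 30 mm from its place (distance of hinge_pin from where it was at the start of the episode above 0.03 m).
It fails at once if the brass drift is pushed more than 30 mm from its place (distance of brass_drift from where it was at the start of the episode above 0.03 m).
It fails at once if the oiler is pushed more than 30 mm from its place (distance of oiler from where it was at the start of the episode above 0.03 m).
It fails at once if the screw box is pushed more than 30 mm from its place (distance of screw_box from where it was at the start of the episode above 0.03 m).
It also fails if it takes over 67 s, if anything falls off the work surface, if the arm or the gripper's body presses on something with over 40 N, if the wrist force passes 120 N, or if a joint passes its speed limit or range.

### The arm

A 6-joint arm with a two-finger parallel gripper is mounted at the origin on a cart in front of the work surface, level with it; the furniture and walls round the work are solid. World frame = base frame: x ahead of the robot, y to its left, z up, the work surface at z = 0. Lengths are in m, angles in degrees, forces in N, time in s.
With the tool pointing down it reaches from about 0.25 to 0.725 m from the base axis. Payload 9.7 kg.
Tool frame: the origin (TCP) lies midway between the tips of the shut fingers; the grasp point (between the pads) lies 19 mm behind it (bot.pinch_z is the distance from the TCP to the grasp point, in m); z points along the fingers, y is the line along which they close (so a half turn about z gives the same grasp; the last joint's range is limited). The gripper opens to 85 mm and grips with 20 to 120 N. Pads are 22 mm wide; open, the fingers measure 114 mm over their backs; the gripper's body (76 mm by 85 mm) begins 54 mm behind the grasp point. The pads swing forward as they close: fully open they stand 13 mm farther back than shut.
Start: joints at [-73.052, 4.979, 10.078, 95.1, 0, 90], TCP at [0.16, -0.526, 0.231] pointing down, gripper open.
Joint ranges: [-179.16, 179.16], [-48.56, 103.87], [-65.8, 70.77], [-126.05, 130.52], [-82.76, 87.17], [-180, 180]. Speed limits (degrees/s): [127.2, 127.2, 147.25, 180, 180, 180].

### API

Orientations are given as [roll, pitch, yaw] about the fixed x, y, z axes, in that order (R = Rz(yaw) Ry(pitch) Rx(roll)).
In Python, from workcell import sensors, camera, ticket, bot gives the robot as it stands.
- The arm moves only by the shell command python3 -m handwheel 'ROWS' [FORCE]. ROWS is a JSON object of lists of equal length, an entry for each row: "gripper": the opening, from -1 (shut) to 1 (fully open); "slide": the shift along the tool's x, y, z in mm, a list of three; "yaw": the turn about the tool's z in rad. A call has 1 to 8 rows; each row shifts and turns the commanded pose from where the row before left it, along the tool's axes as they then stand; what a row does not reach is not made up. A row lasts 1/12 s, in which the tool goes at most 41.7 mm and 7.16 degrees, less where a joint would pass 70% of its speed; a pose out of reach is approached as far as the arm can. A call is refused whole if a number of a shift passes 41.7 or a number of a turn 0.125, either way. A call with a gripper value outside its range is refused whole. The fingers move at their own pace and stop on an object; FORCE is the grip in N (left out, the last holds). Time passes only in rows, so rows that do not move let the fingers close. It gives the time, the measured TCP pose, the force, the opening and the grip force at its end, in the units of the state.
- sensors.get_obs(): the state, without advancing time (a new reading comes with each control period).
- camera(name): name is "scene" or "top" or "wrist"; returns a dict with "img" (400x640x3 uint8, red, green, blue), "fx", "fy", "cx", "cy" (pixels), "R" (3x3) and "t" (3): a world point X has camera coordinates R X + t. Camera axes: x right, y down, z forward; pixel columns grow to the right and rows downward; lengths in m; the calibration is good to about 2 mm. The wrist camera is an equidistant fisheye: a pixel r from the principal point sees the ray r / f radians off the axis. A picture is of the moment at which its call begins. There is no depth.
- ticket.job_done(): hands the job in; it is judged then, once.
The state is a dict: "time": time; "q": joint angles; "qd": joint speeds; "joint_efforts": joint torques, N m; "ee_pos": TCP position; "tcp_rot": TCP orientation; "wrist_force": force on the tool from outside, world axes, zero at the start; "torque": the same for the moment, N m; "opening": finger opening in m; "grasp_force": force on a finger pad.
Only numpy, scipy, OpenCV 4.12 (cv2) and the standard library are available. Lean on these libraries where they do the work, as an engineer would, in place of code of your own. Each camera call takes 0.05 s, during which the arm holds its last target. There are 200 camera calls.

## Working session

There is one attempt and no reset: what is moved stays moved. The work goes in short steps, Python scripts to look and compute and a shell command to move; the robot and the scene stay as the last step left them, time stands still between calls to the robot, and variables do not carry over. Pictures are saved under pics/ and viewed, at most 10 in all, crops included, and the job is handed in when it is done.

```bash
ls; mkdir -p pics; python3 - <<'E'
from workcell import sensors,camera,ticket,bot
import cv2,numpy as np
print(sensors.get_obs(), bot.pinch_z)
for n in("scene","top"):
    c=camera(n);cv2.imwrite(f"pics/{n}0.png",c["img"][...,::-1]);print(n,c["fx"],c["fy"],c["cx"],c["cy"],c["R"],c["t"])
    np.savez(f"{n}0.npz",**c)
E
```

```text
pics
{'time': 0.0, 'q': array([-7.30505795e+01,  5.01128462e+00,  1.00352145e+01,  9.51003469e+01,
       -1.70902253e-03,  9.00026182e+01]), 'qd': array([ 0.04408532,  0.0852728 ,  0.03408721,  0.0014467 ,  0.00712856,
       -0.09580731]), 'joint_efforts': array([ 1.93938315e-03, -5.20387745e+01,  4.64801466e+01,  1.63292029e-02,
        8.24206631e-05,  8.86342860e-06]), 'ee_pos': array([ 0.16026474, -0.52589138,  0.23058812]), 'tcp_rot': array([-1.79923583e+02,  1.71251300e-03,  1.69468046e+01]), 'wrist_force': array([ 0.16189766, -0.29648889, -0.16840611]), 'torque': array([ 0.01423891, -0.02741462,  0.02684882]), 'grasp_force': 0.0, 'opening': 0.0851095037747437} 0.0187
scene 450.5026876535731 450.5026876535731 313.5236608044184 192.66158419455755 [[-0.66519063 -0.74646483 -0.01765437]
 [-0.42821113  0.40074415 -0.80996256]
 [ 0.61168346 -0.53121971 -0.5862158 ]] [0.27893805 0.34872635 0.91961701]
top 373.4372398393397 373.4372398393397 317.28787584739894 199.7352888560059 [[-0.02560746 -0.99931254 -0.02680867]
 [-0.99744378  0.02733076 -0.06602216]
 [ 0.06670948  0.02504948 -0.99745795]] [-0.04522582  0.53329587  0.97331528]
```

View pics/scene0.png

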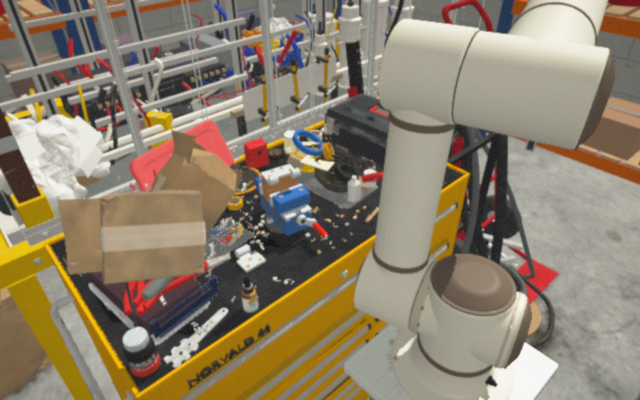

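View pics/top0.png

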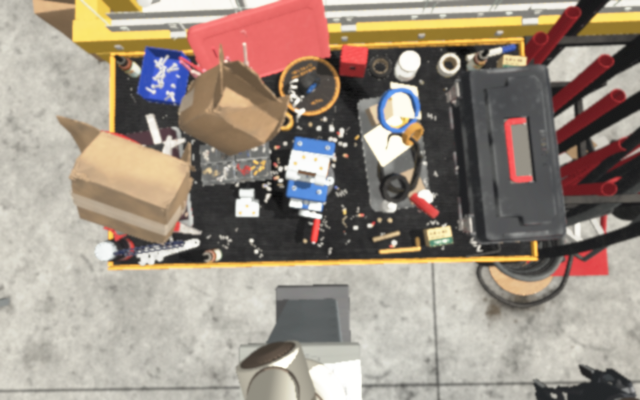

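The overview shows the vise near top (311,170), the leaf near (247,203), the red handle near (316,230), the oiler near (210,256), and the pin, drift and screw box near (390-440,240). I'll enlarge the middle of both views to measure.

```bash
python3 - <<'E'
import cv2
a=cv2.imread("pics/top0.png")[130:250,225:345];a=cv2.resize(a,(600,600),interpolation=cv2.INTER_CUBIC);cv2.imwrite("pics/tc.png",a)
b=cv2.imread("pics/scene0.png")[155:315,225:385+25];b=cv2.resize(b,(740,640)[0:2],interpolation=cv2.INTER_CUBIC) if 0 else cv2.resize(b,None,fx=3.75,fy=3.75,interpolation=cv2.INTER_CUBIC);cv2.imwrite("pics/sc.png",b)
E
```

```text
(no output)
```

View pics/tc.png

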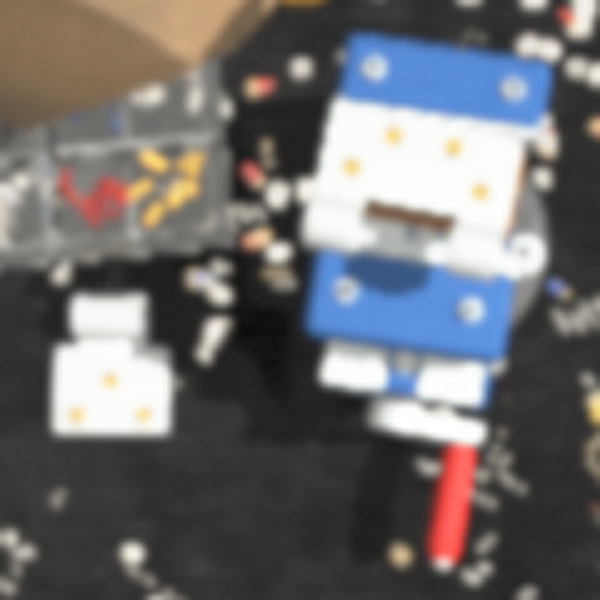

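View pics/sc.png

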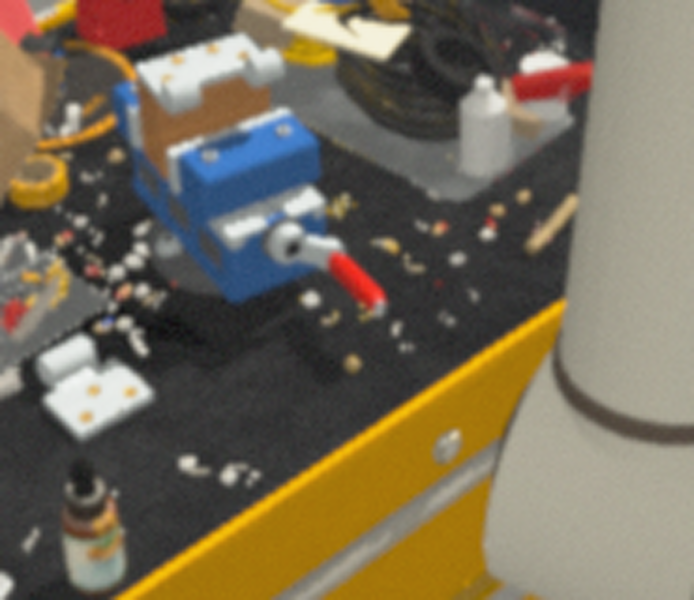

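The zoomed crops show the jaw corners, the handle ends and the leaf corners well enough to fit. The handle sits to the right of the crank axis.

```bash
cat > h.py <<'E'
import numpy as np
from scipy.optimize import least_squares
def load(n): return dict(np.load(n))
def proj(c,X):
    p=np.asarray(X)@c["R"].T+c["t"]
    return np.c_[c["fx"]*p[:,0]/p[:,2]+c["cx"],c["fy"]*p[:,1]/p[:,2]+c["cy"]]
def place(p,L):  # p=x,y,yaw ; L local in m
    L=np.asarray(L,float);c,s=np.cos(p[2]),np.sin(p[2])
    return np.c_[p[0]+c*L[:,0]-s*L[:,1],p[1]+s*L[:,0]+c*L[:,1],L[:,2]]
E
python3 - <<'E'
from h import *
T=load("top0.npz");S=load("scene0.npz")
tc=lambda u,v:(225+u/5,130+v/5)
sc=lambda u,v:(225+u/3.75,155+v/3.75)
def vis(p):
    a=p[3];j=-68+1.273*a;hy,hz=-40*np.sin(a),66+40*np.cos(a)
    t=[(j,50,119),(j,-50,119),(45,50,119),(45,-50,119),(-165,hy,hz),(-105,hy,hz)]
    s=[(j,50,119),(j,-50,119),(-165,hy,hz),(-105,hy,hz)]
    return np.r_[proj(T,place(p,np.array(t)/1e3)),proj(S,place(p,np.array(s)/1e3))]
obs=np.array([tc(307,333),tc(501,360),tc(333,97),tc(545,126),tc(447,560),tc(461,446),sc(183,178),sc(318,148),sc(376,303),sc(335,260)])
for a0 in(.5,1.5,2.5):
    r=least_squares(lambda p:(vis(p)-obs).ravel(),[.5,0,-.15,a0],loss="soft_l1")
    print(r.cost,r.x,np.degrees(r.x[2:]));print((vis(r.x)-obs).round(1).tolist())
L=np.array([(14,30,8),(14,-30,8),(-32,-30,8),(-32,30,8)])/1e3
lo=np.array([tc(52,346),tc(172,346),tc(172,437),tc(52,437)])
r=least_squares(lambda p:(proj(T,place(p,L))-lo).ravel(),[.45,.2,0]);print(r.cost,r.x,(r.fun).round(1))
ls=np.array([sc(153,393),sc(83,440),sc(43,398)])  # right(-30,?)...
print((proj(S,place(r.x,L))-[225,155])*3.75)
p=r.x
o=[(210,256),(386,236),(400,251),(440,235)]
for u,v in o:
    d=T["R"].T@np.array([(u-T["cx"])/T["fx"],(v-T["cy"])/T["fy"],1]);C=-T["R"].T@T["t"];print(C+d*(.02-C[2])/d[2])
E
```

```text
11.577348556269044 [ 0.59228363 -0.0449613  -0.18511168  2.15628756] [-10.60611823 123.54617656]
[[-2.0, -1.1], [0.6, 0.1], [0.4, 0.9], [-0.9, 1.5], [-1.0, -0.8], [-0.1, -1.2], [4.0, 1.3], [1.1, -2.8], [0.3, -0.1], [-0.6, -1.0]]
11.577348556527838 [ 0.59228363 -0.04496131 -0.18511153  2.1562887 ] [-10.60610956 123.54624209]
[[-2.0, -1.1], [0.6, 0.1], [0.4, 0.9], [-0.9, 1.5], [-1.0, -0.8], [-0.1, -1.2], [4.0, 1.3], [1.1, -2.8], [0.3, -0.1], [-0.6, -1.0]]
11.577348556264722 [ 0.59228363 -0.04496129 -0.18511192  2.15628576] [-10.60613169 123.5460736 ]
[[-2.0, -1.1], [0.6, 0.1], [0.4, 0.9], [-0.9, 1.5], [-1.0, -0.8], [-0.1, -1.2], [4.0, 1.3], [1.1, -2.8], [0.3, -0.1], [-0.6, -1.0]]
2.184098727700565 [ 0.52363581  0.12898576 -0.02148643] [ 1.   0.6 -0.8  0.5 -0.9 -0.6  0.8 -0.5]
[[ 44.00151835 396.61408721]
 [116.2489065  356.63365294]
 [154.3224935  391.14335011]
 [ 81.29092368 433.08460471]]
[0.39076296 0.22741414 0.02      ]
[ 0.43180876 -0.23661038  0.02      ]
[ 0.39202618 -0.27143358  0.02      ]
[ 0.43092941 -0.37667949  0.02      ]
```

```bash
python3 -m handwheel '{"gripper":[1,1,1,1],"slide":[[0,0,-15],[0,0,-15],[0,0,-15],[0,0,-15]],"yaw":[0.12,0.12,0.12,0.12]}' 
python3 -m handwheel '{"gripper":[1,1,1,1,1,1,1,1],"slide":[[8,-37,0],[8,-37,0],[8,-37,0],[8,-37,0],[8,-37,0],[8,-37,0],[8,-37,0],[8,-37,0]],"yaw":[0,0,0,0,0,0,0,0]}' 
python3 -m handwheel '{"gripper":[1,1,1,1,1,1,1,1],"slide":[[8,-37,0],[8,-37,0],[8,-37,0],[8,-37,0],[8,-37,0],[8,-37,0],[8,-37,0],[0,0,0]],"yaw":[0,0,0,0,0,0,0,0]}' 
python3 -m handwheel '{"gripper":[1,1],"slide":[[0,0,0],[0,0,0]],"yaw":[0,0]}' 
cat >> h.py <<'E'
def fproj(c,X):
    p=np.asarray(X)@c["R"].T+c["t"];r=np.hypot(p[:,0],p[:,1]);k=np.arctan2(r,p[:,2])/r
    return np.c_[c["fx"]*k*p[:,0]+c["cx"],c["fy"]*k*p[:,1]+c["cy"]]
def fray(c,u,v):
    a,b=(u-c["cx"])/c["fx"],(v-c["cy"])/c["fy"];r=np.hypot(a,b)
    return -c["R"].T@c["t"],c["R"].T@np.array([np.sin(r)*a/r,np.sin(r)*b/r,np.cos(r)])
E
python3 - <<'E'
from workcell import camera
import cv2,numpy as np
c=camera("wrist");np.savez("w1.npz",**c);cv2.imwrite("pics/w1.png",c["img"][...,::-1]);print(-c["R"].T@c["t"],c["R"][2])
E
```

```text
time: 0.43
ee_pos: [0.1603, -0.5259, 0.2915]
tcp_rot: [-180.0, 0.0, -10.9]
wrist_force: [-0.2, -0.4, 0.6]
opening: 0.0855
grasp_force: 0.0
time: 1.1
ee_pos: [0.2775, -0.2451, 0.2911]
tcp_rot: [-180.0, -0.0, -10.6]
wrist_force: [0.8, -0.2, 0.1]
opening: 0.0854
grasp_force: 0.0
time: 1.77
ee_pos: [0.3741, -0.0424, 0.2913]
tcp_rot: [-178.1, 0.1, -7.8]
wrist_force: [-0.5, -0.6, 0.6]
opening: 0.0852
grasp_force: 0.0
time: 1.93
ee_pos: [0.3726, -0.0447, 0.2917]
tcp_rot: [-178.2, 0.1, -8.1]
wrist_force: [0.1, 0.2, 0.3]
opening: 0.0854
grasp_force: 0.0
[ 0.45488356 -0.06210018  0.43498036] [-0.31669379  0.07651804 -0.94543642]
```

View pics/w1.png

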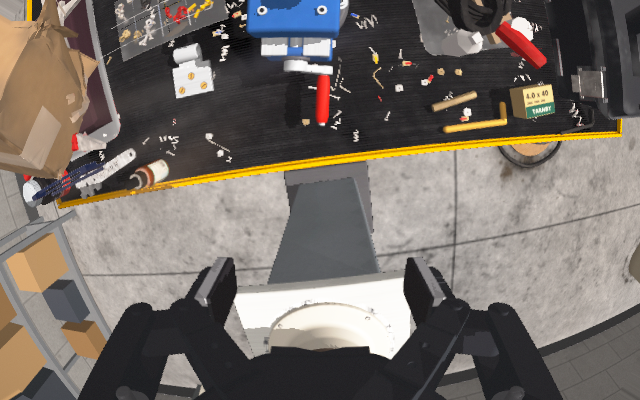

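The wrist view shows the handle from (323,73) to (322,123), the jaw's rear edge from (248,37) to (337,40), and the leaf near (193,75). The arm also fell short of the commanded yaw and roll, so I'll check the joints.

```bash
python3 - <<'E'
from workcell import sensors,bot
print(sensors.get_obs()["q"].round(1),[x for x in dir(bot) if x[0]!='_'])
from h import *;c=load("w1.npz")
R=c["R"];print(R.round(3),c["fx"])
import cv2
im=c["img"].astype(int);m=(im[...,0]>170)&(im[...,1]<70)&(im[...,2]<70)
n,l,s,ce=cv2.connectedComponentsWithStats(m.astype(np.uint8))
for i in range(1,n):
    if s[i,4]>80:print(s[i],ce[i])
E
```

```text
[ -8.2 -16.6  -2.8 103.8   1.8 179.9] ['PlanningError', 'pinch_z']
[[-0.144 -0.989 -0.032]
 [-0.938  0.126  0.324]
 [-0.317  0.077 -0.945]] 309.70691628693146
[500  22  46  45 607] [523.6985173   43.91268534]
[317  75  13  48 484] [323.04545455  99.19628099]
[ 72 133   6  18  83] [ 74.21686747 142.3373494 ]
```

Joint 6 is at its limit, so I'll make the equivalent grasp with a half turn the other way.

```bash
for i in 1 2 3; do python3 -m handwheel '{"gripper":[1,1,1,1,1,1,1,1],"slide":[[0,0,0],[0,0,0],[0,0,0],[0,0,0],[0,0,0],[0,0,0],[0,0,0],[0,0,0]],"yaw":[-0.124,-0.124,-0.124,-0.124,-0.124,-0.124,-0.124,-0.124]}' >/dev/null; done
python3 -m handwheel '{"gripper":[1,1,1],"slide":[[0,0,0],[0,0,0],[0,0,0]],"yaw":[-0.1,0,0]}' 
python3 - <<'E'
from workcell import camera,sensors
import cv2,numpy as np
print(sensors.get_obs()["q"].round(1))
c=camera("wrist");np.savez("w2.npz",**c);cv2.imwrite("pics/w2.png",c["img"][...,::-1]);print(-c["R"].T@c["t"],c["R"][2])
E
```

```text
time: 4.23
ee_pos: [0.3726, -0.0447, 0.2919]
tcp_rot: [178.2, -0.1, 167.9]
wrist_force: [0.6, -0.8, 0.1]
opening: 0.0854
grasp_force: 0.0
[ -8.2 -16.6  -2.8 103.8   1.8   3.9]
[ 0.29100971 -0.03283172  0.43548111] [ 0.31929201 -0.03795866 -0.94689585]
```

View pics/w2.png

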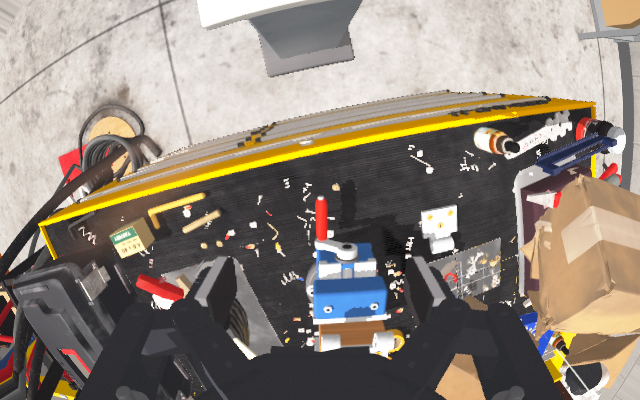

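```bash
python3 - <<'E'
import cv2
a=cv2.imread("pics/w2.png")[192:352,295:475];cv2.imwrite("pics/w2c.png",cv2.resize(a,None,fx=3.75,fy=3.75,interpolation=cv2.INTER_CUBIC))
E
```

```text
(no output)
```

View pics/w2c.png

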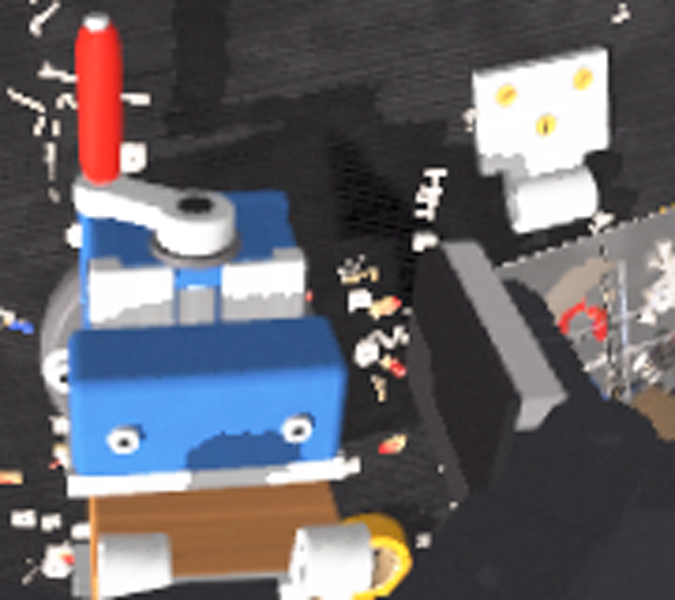

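```bash
python3 - <<'E'
from h import *
T=load("top0.npz");S=load("scene0.npz");W=load("w2.npz");V=load("w1.npz")
tc=lambda u,v:(225+u/5,130+v/5)
sc=lambda u,v:(225+u/3.75,155+v/3.75)
wc=lambda u,v:(295+u/3.75,192+v/3.75)
def vis(p):
    a=p[3];j=-68+1.273*a;hy,hz=-40*np.sin(a),66+40*np.cos(a);w=p[4]*1e3;g=-15+1.273*a
    P=lambda *l:place(p,np.array(l)/1e3)
    h=[(-165,hy,hz),(-105,hy,hz)]
    return np.r_[proj(T,P((j,w,119),(j,-w,119),*h)),proj(S,P(*h)),
      fproj(W,P((j,-w,119),(j,w,119),(g,-50,119),(g,50,119),*h,(p[5]*1e3,0,66))),fproj(V,P((j,w,119),(j,-w,119),*h))]
obs=np.array([tc(307,333),tc(501,360),tc(447,560),tc(461,446),sc(376,303),sc(335,260),
 wc(72,378),wc(345,362),wc(70,492),wc(357,468),wc(97,28),wc(100,180),wc(195,203),(248,37),(337,40),(322.5,122),(324,76)])
r=least_squares(lambda p:(vis(p)-obs).ravel(),[.59,-.045,-.18,2,.048,-.1],loss="soft_l1",x_scale=[.01,.01,.1,.5,.01,.01])
print(r.cost,r.x.round(4),np.degrees(r.x[2:4]));print((vis(r.x)-obs).round(1).tolist())
a=r.x[3];print("handle",place(r.x,[(-.145,-.04*np.sin(a),.066+.04*np.cos(a))]))
L=np.array([(14,30,8),(14,-30,8),(-32,-30,8),(-32,30,8)])/1e3
lo=np.array([tc(52,346),tc(172,346),tc(172,437),tc(52,437)]);lw=np.array([wc(608,150),wc(482,168),wc(475,75),wc(607,48)])
f=lambda p:np.r_[(proj(T,place(p,L))-lo).ravel(),(fproj(W,place(p,L))-lw).ravel()]
r=least_squares(f,[.45,.2,0]);print(r.cost,r.x,(r.fun).round(1))
E
```

```text
18.110082039615335 [ 0.59   -0.0438 -0.1687  2.1787  0.0459 -0.1014] [ -9.66356383 124.83050544]
[[-0.4, 0.5], [-1.0, 0.5], [-0.5, 0.0], [-0.0, -0.4], [1.1, 0.4], [-0.1, -0.5], [0.4, 0.2], [-0.0, -0.9], [-0.1, 1.1], [-3.0, 1.7], [-1.3, -2.1], [-0.2, -2.2], [-0.5, 0.0], [-1.9, -2.2], [-0.4, -6.5], [0.1, 1.4], [-0.1, 0.1]]
handle [[ 0.44157164 -0.05177854  0.04315397]]
5.2050765578826645 [ 0.52492126  0.12955471 -0.04257685] [ 0.9 -0.1 -0.9  0.2 -1.4 -0.8  0.3 -1.2 -0.8 -1.6 -0.3  0.8  0.5 -0.5
 -0.5 -0. ]
```

```bash
cat >> h.py <<'E'
from scipy.spatial.transform import Rotation as Ro
def togo(target,back=.0187):
    from workcell import sensors
    o=sensors.get_obs();R=Ro.from_euler("xyz",o["tcp_rot"],degrees=True).as_matrix()
    g=o["ee_pos"]-back*R[:,2]
    return (R.T@(np.asarray(target)-g)*1e3).round(1),R,o
E
python3 - <<'E'
from h import *
T=load("top0.npz");S=load("scene0.npz");W=load("w2.npz");V=load("w1.npz")
tc=lambda u,v:(225+u/5,130+v/5)
sc=lambda u,v:(225+u/3.75,155+v/3.75)
wc=lambda u,v:(295+u/3.75,192+v/3.75)
def vis(p):
    a=p[3];j=-68+1.273*a;hy,hz=-40*np.sin(a),66+40*np.cos(a);w=p[4]*1e3;g=-15+1.273*a
    P=lambda *l:place(p,np.array(l)/1e3)
    h=[(-165,hy,hz),(-105,hy,hz)]
    return np.r_[proj(T,P((j,w,119),(j,-w,119),*h)),proj(S,P(*h)),
      fproj(W,P((j,-w,119),(j,w,119),(g,-50,119),*h,(p[5]*1e3,0,66))),fproj(V,P(*h))]
obs=np.array([tc(307,333),tc(501,360),tc(447,560),tc(461,446),sc(376,303),sc(335,260),
 wc(72,378),wc(345,362),wc(70,492),wc(97,28),wc(100,180),wc(195,203),(322.5,122),(324,76)])
r=least_squares(lambda p:(vis(p)-obs).ravel(),[.59,-.045,-.18,2,.048,-.1],loss="soft_l1",x_scale=[.01,.01,.1,.5,.01,.01])
print(r.cost,r.x.round(4),np.degrees(r.x[2:4]));print((vis(r.x)-obs).round(1).tolist())
a=r.x[3];t=place(r.x,[(-.15,-.04*np.sin(a),.066+.04*np.cos(a))])[0];print("handle",t)
g,R,o=togo(t);print(g);print(R.round(3))
np.save("vise.npy",r.x)
E
```

```text
5.001792172769206 [ 0.5911 -0.0447 -0.1813  2.1462  0.0463 -0.1026] [-10.38663842 122.96990215]
[[-0.4, -0.3], [-0.9, 0.3], [-0.8, -0.3], [0.1, -0.7], [0.8, -0.0], [-0.2, -1.0], [0.1, 0.6], [0.3, 0.2], [-0.5, 1.4], [-0.8, -1.3], [-0.3, -1.4], [-0.1, -0.0], [-0.4, 0.8], [-0.0, -0.6]]
handle [ 0.43751341 -0.05065383  0.04423206]
[-6.530e+01 -2.000e-01  2.664e+02]
[[-0.978  0.209  0.004]
 [ 0.209  0.977  0.031]
 [ 0.002  0.031 -1.   ]]
```

```bash
python3 -m handwheel '{"gripper":[1,1,1,1,1,1,1,1],"slide":[[0,0,0],[-22,0,20],[-22,0,30],[-21,0,35],[0,0,35],[0,0,35],[0,0,35],[0,0,30]],"yaw":[-0.03,0,0,0,0,0,0,0]}' >/dev/null
python3 - <<'E'
from h import *
r=np.load("vise.npy");a=r[3];t=place(r,[(-.15,-.04*np.sin(a),.066+.04*np.cos(a))])[0]
g,R,o=togo(t);print(g,o["tcp_rot"],o["wrist_force"])
E
```

```text
[-1.  -2.8 43.8] [ 1.78197390e+02 -1.67737114e-01  1.69703510e+02] [-0.25481842 -0.75960043  0.03254035]
```

```bash
python3 -m handwheel '{"gripper":[1,1,1,-1,-1,-1,-1,-1],"slide":[[-1,-3,20],[0,0,23],[0,0,0],[0,0,0],[0,0,0],[0,0,0],[0,0,0],[0,0,0]],"yaw":[0,0,0,0,0,0,0,0]}' 50
python3 -m handwheel '{"gripper":[-1,-1,-1,-1],"slide":[[0,0,0],[0,0,0],[0,0,0],[0,0,0]],"yaw":[0,0,0,0]}'
python3 - <<'E'
from workcell import camera
from h import *
import cv2
r=np.load("vise.npy");a=r[3];t=place(r,[(-.15,-.04*np.sin(a),.066+.04*np.cos(a))])[0]
g,R,o=togo(t);print(g)
c=camera("scene");cv2.imwrite("pics/s1.png",cv2.resize(c["img"][155:285,225:385,::-1],None,fx=4,fy=4,interpolation=cv2.INTER_CUBIC))
E
```

```text
time: 5.62
ee_pos: [0.4391, -0.0502, 0.0299]
tcp_rot: [178.2, 0.0, 169.9]
wrist_force: [-0.3, 0.1, 1.2]
opening: 0.0255
grasp_force: 0.0
time: 5.95
ee_pos: [0.439, -0.0494, 0.0297]
tcp_rot: [178.1, -0.0, 170.0]
wrist_force: [0.0, 5.2, 5.2]
opening: 0.0144
grasp_force: 48.7
[ 1.3 -1.   4.1]
```

```bash
python3 - <<'E'
from h import *
r=np.load("vise.npy");a=r[3]
g,R,o=togo((0,0,0));G=o["ee_pos"]-.0187*R[:,2]
c,s=np.cos(r[2]),np.sin(r[2]);d=G-[r[0],r[1],0];print("vise frame",(c*d[0]+s*d[1])*1e3,(-s*d[0]+c*d[1])*1e3,d[2]*1e3,"expect",-40*np.sin(a),66+40*np.cos(a), "a from y",np.pi-np.arcsin(-(-s*d[0]+c*d[1])/.04))
A=a+np.arange(25)*np.pi/12
P=place(r,np.c_[0*A,-.04*np.sin(A),.066+.04*np.cos(A)])
D=np.diff(P,axis=0)@R*1e3
for k in range(3):print(np.round(D[8*k:8*k+8],1).tolist())
E
```

```text
vise frame -148.74726244708634 -32.725073487680085 48.376081985373965 expect -33.55826218740331 44.232063971026164 a from y 2.1834466844646885
[[-0.0, 6.5, 8.2], [-0.1, 8.4, 6.2], [-0.1, 9.7, 3.8], [-0.1, 10.4, 1.2], [-0.1, 10.3, -1.6], [-0.1, 9.6, -4.2], [-0.0, 8.2, -6.5], [-0.0, 6.2, -8.4]]
[[-0.0, 3.8, -9.7], [-0.0, 1.2, -10.4], [0.0, -1.6, -10.3], [0.0, -4.2, -9.6], [0.0, -6.5, -8.2], [0.1, -8.4, -6.2], [0.1, -9.7, -3.8], [0.1, -10.4, -1.2]]
[[0.1, -10.3, 1.6], [0.1, -9.6, 4.2], [0.0, -8.2, 6.5], [0.0, -6.2, 8.4], [0.0, -3.8, 9.7], [0.0, -1.2, 10.4], [-0.0, 1.6, 10.3], [-0.0, 4.2, 9.6]]
```

View pics/s1.png

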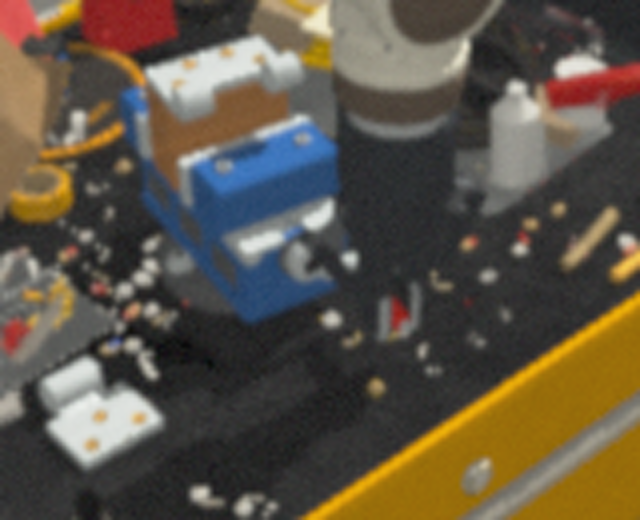

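The red handle sits between the pads at about (397,312). I'll start winding.

```bash
python3 -m handwheel '{"gripper":[-1,-1,-1,-1,-1,-1,-1,-1],"slide":[[0,6.5,8.2],[0,8.4,6.2],[0,9.7,3.8],[0,10.4,1.2],[0,10.3,-1.6],[0,9.6,-4.2],[0,8.2,-6.5],[0,6.2,-8.4]],"yaw":[0,0,0,0,0,0,0,0]}'; python3 -m handwheel '{"gripper":[-1,-1],"slide":[[0,0,0],[0,0,0]],"yaw":[0,0]}'
```

```text
time: 6.67
ee_pos: [0.451, 0.0174, 0.0326]
tcp_rot: [178.3, -0.0, 169.9]
wrist_force: [5.0, -7.9, -3.9]
opening: 0.0142
grasp_force: 49.0
time: 6.83
ee_pos: [0.4512, 0.0178, 0.033]
tcp_rot: [178.2, 0.0, 169.9]
wrist_force: [0.3, -3.2, 5.6]
opening: 0.0142
grasp_force: 49.8
```

Forces are low. I'll finish this turn.

```bash
python3 -m handwheel '{"gripper":[-1,-1,-1,-1,-1,-1,-1,-1],"slide":[[0,3.8,-9.7],[0,1.2,-10.4],[0,-1.6,-10.3],[0,-4.2,-9.6],[0,-6.5,-8.2],[0,-8.4,-6.2],[0,-9.7,-3.8],[0,-10.4,-1.2]],"yaw":[0,0,0,0,0,0,0,0]}'; python3 -m handwheel '{"gripper":[-1,-1,-1,-1,-1,-1,-1,-1],"slide":[[0,-10.3,1.6],[0,-9.6,4.2],[0,-8.2,6.5],[0,-6.2,8.4],[0,-3.8,9.7],[0,-1.2,10.4],[0,1.6,10.3],[0,4.2,9.6]],"yaw":[0,0,0,0,0,0,0,0]}'
```

```text
time: 7.5
ee_pos: [0.4446, -0.0182, 0.0921]
tcp_rot: [178.0, 0.0, 170.0]
wrist_force: [-1.2, 5.8, 10.8]
opening: 0.014
grasp_force: 50.8
time: 8.17
ee_pos: [0.4391, -0.0491, 0.0284]
tcp_rot: [178.0, -0.0, 170.0]
wrist_force: [2.3, 10.9, 14.1]
opening: 0.014
grasp_force: 51.3
```

```bash
python3 -m handwheel '{"gripper":[-1,-1,-1,-1,-1,-1,-1,-1],"slide":[[0,6.5,8.2],[0,8.4,6.2],[0,9.7,3.8],[0,10.4,1.2],[0,10.3,-1.6],[0,9.6,-4.2],[0,8.2,-6.5],[0,6.2,-8.4]],"yaw":[0,0,0,0,0,0,0,0]}'; python3 -m handwheel '{"gripper":[-1,-1,-1,-1,-1,-1,-1,-1],"slide":[[0,3.8,-9.7],[0,1.2,-10.4],[0,-1.6,-10.3],[0,-4.2,-9.6],[0,-6.5,-8.2],[0,-8.4,-6.2],[0,-9.7,-3.8],[0,-10.4,-1.2]],"yaw":[0,0,0,0,0,0,0,0]}'; python3 -m handwheel '{"gripper":[-1,-1,-1,-1,-1,-1,-1,-1],"slide":[[0,-10.3,1.6],[0,-9.6,4.2],[0,-8.2,6.5],[0,-6.2,8.4],[0,-3.8,9.7],[0,-1.2,10.4],[0,1.6,10.3],[0,4.2,9.6]],"yaw":[0,0,0,0,0,0,0,0]}'|grep -E "pos|force"
python3 -m handwheel '{"gripper":[-1,-1,-1,-1,-1,-1,-1,-1],"slide":[[0,6.5,8.2],[0,8.4,6.2],[0,9.7,3.8],[0,10.4,1.2],[0,10.3,-1.6],[0,0,0],[0,0,0],[0,0,0]],"yaw":[0,0,0,0,0,0,0,0]}'
```

```text
time: 8.83
ee_pos: [0.4509, 0.0171, 0.0317]
tcp_rot: [178.4, -0.0, 169.9]
wrist_force: [5.6, -10.8, -1.6]
opening: 0.0142
grasp_force: 49.9
time: 9.5
ee_pos: [0.4447, -0.0179, 0.0919]
tcp_rot: [178.0, 0.0, 170.0]
wrist_force: [-2.7, 4.8, 14.8]
opening: 0.0143
grasp_force: 51.5
ee_pos: [0.4391, -0.049, 0.0282]
wrist_force: [3.0, 11.5, 15.1]
grasp_force: 51.6
time: 10.83
ee_pos: [0.4473, -0.0049, 0.0135]
tcp_rot: [178.2, 0.1, 170.0]
wrist_force: [-3.6, -1.2, 19.5]
opening: 0.0142
grasp_force: 52.0
```

```bash
python3 -m handwheel '{"gripper":[-1,-1,-1,-1,-1],"slide":[[0,9.6,-4.2],[0,8.2,-6.5],[0,1.7,-2],[0,0,0],[0,0,0]],"yaw":[0,0,0,0,0]}'
python3 - <<'E'
from h import *
r=np.load("vise.npy")
g,R,o=togo((0,0,0));G=o["ee_pos"]-.0187*R[:,2]
c,s=np.cos(r[2]),np.sin(r[2]);d=G-[r[0],r[1],0];y=(-s*d[0]+c*d[1])*1e3;z=d[2]*1e3-3.5-66;print(y,z,np.degrees(np.arctan2(-y,z))%360, np.hypot(y,z))
E
```

```text
time: 11.25
ee_pos: [0.4503, 0.0128, 0.0255]
tcp_rot: [178.4, 0.0, 169.9]
wrist_force: [1.9, -7.8, 8.4]
opening: 0.0143
grasp_force: 51.0
30.64850281037424 -25.310802624113443 230.44869543684788 39.74880443477949
```

```bash
python3 -m handwheel '{"gripper":[1,1,1,1,1,1,1,1],"slide":[[0,0,0],[0,0,0],[0,0,0],[0,0,0],[0,0,-15],[0,0,-30],[0,0,-35],[0,0,-35]],"yaw":[0,0,0,0,0,0,0,0]}'
python3 -m handwheel '{"gripper":[1,1,1,1,1,1,1,1],"slide":[[0,0,-35],[0,0,-35],[0,0,-35],[0,0,-35],[0,0,-30],[0,0,-20],[0,0,0],[0,0,0]],"yaw":[0,0,0,0,0,0,0,0]}'
python3 - <<'E'
from workcell import camera
import cv2,numpy as np
c=camera("wrist");np.savez("w3.npz",**c)
a=c["img"][...,::-1];cv2.imwrite("pics/w3.png",a)
for n in("top","scene"):
    d=camera(n);np.savez(n+"3.npz",**d)
b=cv2.resize(a[170:350,240:480],None,fx=3.3,fy=3.3,interpolation=cv2.INTER_CUBIC);cv2.imwrite("pics/w3c.png",b)
E
```

```text
time: 11.92
ee_pos: [0.4485, 0.0103, 0.1412]
tcp_rot: [178.2, -0.2, 169.9]
wrist_force: [1.0, 0.7, 0.3]
opening: 0.0852
grasp_force: 0.0
time: 12.58
ee_pos: [0.449, 0.0043, 0.331]
tcp_rot: [178.2, -0.0, 169.9]
wrist_force: [0.6, 0.2, 0.1]
opening: 0.0856
grasp_force: 0.0
```

View pics/w3c.png

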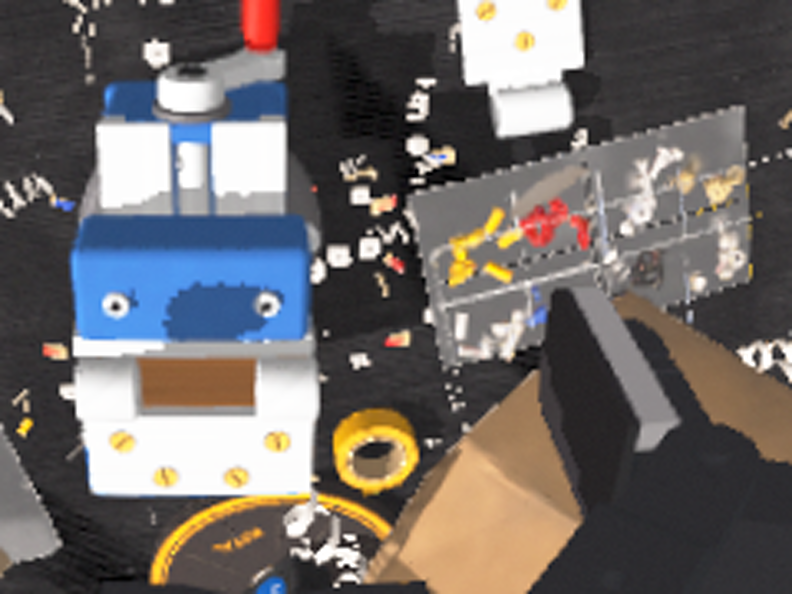

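The jaw is shut on the block: its steel face meets the knuckles near (195,347), the gap edges are at columns 137 and 256, and the plate's back corners are at (90,494) and (315,492). Next I move over the leaf and measure both.

```bash
python3 -m handwheel '{"gripper":[1,1,1,1,1,1,1,1],"slide":[[0,0,0],[-14,25,0],[-14,26,0],[-14,26,16],[-14,26,16],[-13,26,16],[0,0,16],[0,0,16]],"yaw":[-0.12,-0.014,0,0,0,0,0,0]}' >/dev/null
python3 -m handwheel '{"gripper":[1,1,1],"slide":[[0,0,0],[0,0,0],[0,0,0]],"yaw":[0,0,0]}'
cat > meas.py <<'E'
from workcell import camera
from h import *
import cv2,sys
c=camera("wrist");np.savez(sys.argv[1]+".npz",**c)
cx,cy,h=.51,.13,.008   # ortho at z=8 mm, 0.5 mm per px ; col -> +y, row -> +x
g=np.arange(-120,121)*.0005*1.0
X=np.stack(np.meshgrid(cx+g,cy+g,indexing="ij"),-1).reshape(-1,2);X=np.c_[X,np.full(len(X),h)]
uv=fproj(c,X).astype(np.float32).reshape(241,241,2)
o=cv2.remap(c["img"],uv[...,0],uv[...,1],cv2.INTER_CUBIC)
cv2.imwrite("pics/"+sys.argv[1]+"o.png",cv2.resize(o[...,::-1],None,fx=2.4,fy=2.4))
print("cam",-c["R"].T@c["t"],"px",fproj(c,[[.52,.13,.008]]))
E
python3 meas.py w4
```

```text
time: 13.65
ee_pos: [0.5233, 0.1323, 0.2554]
tcp_rot: [178.2, 0.2, 177.6]
wrist_force: [0.1, 0.3, -0.8]
opening: 0.0855
grasp_force: 0.0
cam [0.43996165 0.13013424 0.39852158] px [[312.45200392 158.37319923]]
```

View pics/w4o.png

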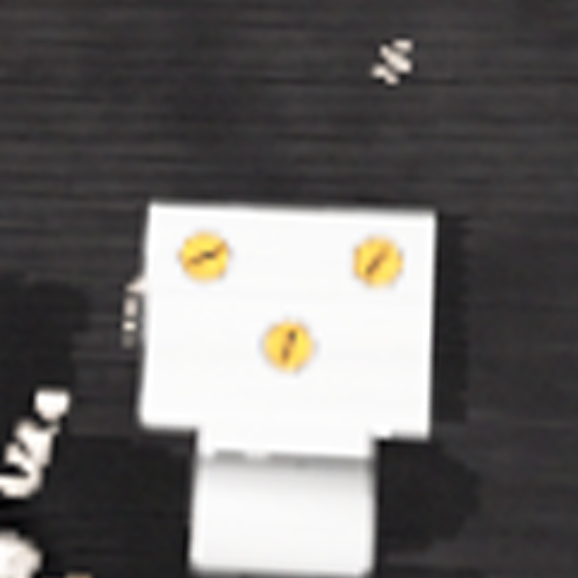

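The rectified image gives the leaf origin at (0.5262, 0.1300) with yaw -1.95 deg. Corners were (150,203), (436,211), (430,438) and (141,428).

```bash
python3 -m handwheel '{"gripper":[0.62],"slide":[[0,0,0]],"yaw":[-0.008]}'|grep rot; python3 -c "
from h import *
print(togo((.5242,.1301,.03),0)[0])"
```

```text
tcp_rot: [178.2, 0.3, 178.0]
[  0.5  -9.3 225.8]
```

```bash
python3 -m handwheel '{"gripper":[0.62,0.62,0.62,0.62,0.62,0.62,0.62,0.62],"slide":[[0,-4,30],[0,-5,35],[0,0,35],[0,0,35],[0,0,35],[0,0,30],[0,0,20],[0,0,6]],"yaw":[0,0,0,0,0,0,0,0]}'
python3 -m handwheel '{"gripper":[0.62,0.62,0.62],"slide":[[0,0,0],[0,0,0],[0,0,0]],"yaw":[0,0,0]}'
python3 -c "
from h import *
print(togo((.5242,.1301,0),0)[0])"
```

```text
time: 14.45
ee_pos: [0.5225, 0.1301, 0.0257]
tcp_rot: [178.3, -0.0, 178.1]
wrist_force: [-0.5, -0.1, -1.1]
opening: 0.0693
grasp_force: 0.0
time: 14.7
ee_pos: [0.5254, 0.1308, 0.0309]
tcp_rot: [178.1, 0.3, 178.1]
wrist_force: [0.9, -1.0, 0.4]
opening: 0.0695
grasp_force: 0.0
[ 1.3 -1.7 30.9]
```

Lower until the tips feel the bench.

```bash
python3 -m handwheel '{"gripper":[0.62,0.62,0.62,0.62],"slide":[[1,-1,15],[0,0,15],[0,0,0],[0,0,0]],"yaw":[0,0,0,0]}'|grep -E "pos|wrist"
for i in 1 2 3; do python3 -m handwheel '{"gripper":[0.62,0.62,0.62],"slide":[[0,0,1],[0,0,0],[0,0,0]],"yaw":[0,0,0]}'|grep -E "pos|wrist"; done
```

```text
ee_pos: [0.5235, 0.1306, -0.0004]
wrist_force: [1.1, -0.0, 0.8]
ee_pos: [0.5238, 0.1307, -0.0012]
wrist_force: [0.9, -0.2, 0.6]
ee_pos: [0.5232, 0.1307, -0.0032]
wrist_force: [0.0, 0.9, -0.3]
ee_pos: [0.5231, 0.1307, -0.0044]
wrist_force: [0.3, 0.5, -0.7]
```

```bash
python3 -m handwheel '{"gripper":[0.4,0.3,0.2,0.1,0.1,0.1],"slide":[[0,0,0],[0,0,0],[0,0,0],[0,0,0],[0,0,0],[0,0,0]],"yaw":[0,0,0,0,0,0]}' 70
python3 -m handwheel '{"gripper":[-0.2,-0.2,-0.2,-0.2],"slide":[[0,0,0],[0,0,0],[0,0,-1],[0,0,-3]],"yaw":[0,0,0,0]}'
```

```text
time: 16.28
ee_pos: [0.5235, 0.1303, -0.0033]
tcp_rot: [178.2, 0.2, 178.0]
wrist_force: [-2.6, -2.5, 8.1]
opening: 0.0576
grasp_force: 77.0
time: 16.62
ee_pos: [0.5226, 0.1304, -0.001]
tcp_rot: [178.2, 0.1, 178.1]
wrist_force: [-1.2, -0.3, -3.2]
opening: 0.0573
grasp_force: 75.2
```

```bash
python3 -m handwheel '{"gripper":[-0.2,-0.2,-0.2,-0.2,-0.2,-0.2,-0.2,-0.2],"slide":[[0,0,-15],[0,0,-30],[0,0,-35],[0,0,-35],[0,0,-35],[0,0,-35],[0,0,-35],[0,0,-20]],"yaw":[0,0,0,0,0,0,0,0]}'
python3 - <<'E'
from h import *
import cv2
W=load("w2.npz");X=load("w3.npz");V=load("w1.npz");T=load("top0.npz");S=load("scene0.npz")
tc=lambda u,v:(225+u/5,130+v/5)
sc=lambda u,v:(225+u/3.75,155+v/3.75)
wc=lambda u,v:(295+u/3.75,192+v/3.75)
xc=lambda u,v:(240+u/3.3,170+v/3.3)
A=16.59;J=-68+1.273*A
def vis(p,wr=False):
    a=p[3];j=-68+1.273*a;hy,hz=-40*np.sin(a),66+40*np.cos(a);w=p[4]*1e3;g=-15+1.273*a;b=p[6]*1e3
    P=lambda *l:place(p,np.array(l)/1e3)
    h=[(-165,hy,hz),(-105,hy,hz)]
    return np.r_[proj(T,P((j,w,119),(j,-w,119),*h)),proj(S,P(*h)),
      fproj(W,P((j,-w,119),(j,w,119),(g,-50,119),*h,(p[5]*1e3,0,66))),fproj(V,P(*h)),
      fproj(X,P((J,-w,119),(J,w,119),(p[5]*1e3,0,66),(45,b-45,158),(45,b+45,158)))]
obs=np.array([tc(307,333),tc(501,360),tc(447,560),tc(461,446),sc(376,303),sc(335,260),
 wc(72,378),wc(345,362),wc(70,492),wc(97,28),wc(100,180),wc(195,203),(322.5,122),(324,76),
 xc(75,258),xc(308,253),xc(190,72),xc(90,494),xc(315,492)])
n=len(obs)
for name,wt in(("all",np.ones(n)),("wrist",np.r_[np.zeros(6),np.ones(n-6)]),("w3",np.r_[np.zeros(14),np.ones(5)])):
    r=least_squares(lambda p:np.r_[((vis(p)-obs)*wt[:,None]).ravel(),(p[3]-2.16)*20,(p[4]-.0463)*500],[.59,-.045,-.18,2.16,.046,-.1,0],loss="soft_l1",x_scale=[.01,.01,.1,.5,.01,.01,.01])
    p=r.x;print(name,r.cost,p.round(4),np.degrees(p[2]));print((vis(p)-obs).round(1)[6:].tolist())
    b=p[6]*1e3;k=place(p,np.array([(-11,b,162),(-11,b-22,174),(-11,b+22,174),(-11,b-44,174),(-11,b+44,174),(-23,b-44,162)])/1e3)
    print("bore",k[0].round(4),((fproj(X,k)-[240,170])*3.3).round(0).tolist())
np.save("vise2.npy",p)
E
```

```text
time: 17.28
ee_pos: [0.5224, 0.1231, 0.2434]
tcp_rot: [178.1, 0.4, 178.1]
wrist_force: [0.2, 0.3, -3.9]
opening: 0.0578
grasp_force: 76.2
all 8.680012560388658 [ 0.5918 -0.0446 -0.1795  2.1524  0.0461 -0.103   0.0032] -10.28218788492126
[[0.4, 1.1], [0.1, 0.6], [-0.3, 1.8], [-0.8, -0.8], [-0.2, -1.0], [-0.1, 0.2], [-0.4, 0.2], [-0.1, -1.2], [-0.7, -2.6], [-0.2, -1.5], [0.2, -0.2], [0.3, -0.4], [-0.2, -0.1]]
bore [ 0.5816 -0.0395  0.162 ] [[198.0, 388.0], [136.0, 407.0], [258.0, 406.0], [76.0, 406.0], [319.0, 405.0], [77.0, 361.0]]
wrist 6.374187029026366 [ 0.5921 -0.0446 -0.1806  2.1413  0.0461 -0.1033  0.0031] -10.347943090680008
[[0.6, 1.3], [0.2, 0.8], [-0.2, 2.0], [-0.7, -0.5], [-0.2, -0.7], [0.1, 0.2], [-0.4, -0.0], [-0.1, -1.4], [-0.5, -2.4], [-0.1, -1.3], [0.3, -0.2], [0.3, -0.3], [-0.3, 0.1]]
bore [ 0.5819 -0.0395  0.162 ] [[198.0, 389.0], [136.0, 407.0], [258.0, 407.0], [76.0, 407.0], [319.0, 406.0], [77.0, 361.0]]
w3 1.152677151315476 [ 5.941e-01 -4.390e-02 -1.662e-01  2.160e+00  4.600e-02 -1.048e-01
  1.400e-03] -9.5199958436694
[[0.8, 2.8], [0.1, 1.5], [0.5, 3.3], [-1.4, 0.9], [-0.2, 0.6], [-0.3, 0.4], [0.5, -1.8], [0.1, -3.2], [-0.1, -0.8], [0.0, -0.5], [-0.0, 0.0], [0.4, 1.0], [-0.3, 0.7]]
bore [ 0.5834 -0.0407  0.162 ] [[195.0, 392.0], [134.0, 412.0], [256.0, 410.0], [74.0, 412.0], [317.0, 408.0], [75.0, 367.0]]
```

```bash
python3 -m handwheel '{"gripper":[-0.2,-0.2],"slide":[[0,0,0],[0,0,0]],"yaw":[0,0]}' >/dev/null
python3 - <<'E'
from workcell import camera,sensors
from h import *
import cv2
P=[];Q=[];F=[]
for i in range(6):
    c=camera("wrist");o=sensors.get_obs();P.append(o["ee_pos"]);Q.append(o["tcp_rot"]);F.append(o["torque"])
np.savez("w5.npz",**c)
pos=np.median(P,0);rot=np.median(Q,0);print(pos,rot,np.std(P,0),np.mean(F,0))
R=Ro.from_euler("xyz",rot,degrees=True).as_matrix()
# expected leaf: grasp-time relation (leaf origin - TCP, world, yaw same)
d=np.array([.5262-.5235,.1300-.1304,0+.0033])
Rg=Ro.from_euler("xyz",[178.2,.2,178.05],degrees=True).as_matrix();Rl=Ro.from_euler("z",-1.95,degrees=True).as_matrix()
t=Rg.T@d;M=Rg.T@Rl;print("leaf in tcp",t)
L=np.array([(-32,-30,8),(-32,30,8),(14,30,8),(14,-30,8),(14,18,8),(14,-18,8)])/1e3
X=pos+(t+L@M.T)@R.T
uv=fproj(c,X);print("pred",uv.round(1).tolist())
im=c["img"].astype(int)
m=((im.min(2)>150)&(im.max(2)-im.min(2)<25)).astype(np.uint8)
n,l,s,ce=cv2.connectedComponentsWithStats(m)
k=l[int(uv[:4,1].mean()-3),int(uv[:4,0].mean())];print(k,s[k])
cs,_=cv2.findContours((l==k).astype(np.uint8),cv2.RETR_EXTERNAL,cv2.CHAIN_APPROX_NONE)
cs=max(cs,key=cv2.contourArea);print(cv2.approxPolyDP(cs,3,True)[:,0].tolist())
E
```

```text
[0.52167339 0.12296066 0.23756861] [1.78235360e+02 1.53831875e-02 1.78069870e+02] [1.65312075e-04 2.80164341e-05 3.29560383e-04] [-0.05754006  0.01815665 -0.02656942]
leaf in tcp [-0.00272355 -0.00020439 -0.00329856]
pred [[257.6, 216.6], [386.0, 214.8], [378.2, 294.2], [265.4, 296.7], [356.1, 295.3], [287.9, 296.8]]
157 [ 251  214  133   92 8895]
[[251, 214], [257, 233], [253, 240], [258, 242], [265, 271], [264, 296], [285, 296], [287, 305], [353, 302], [355, 294], [375, 294], [375, 271], [371, 270], [376, 265], [382, 215]]
```

The leaf in the hand matches the prediction to within about 1 px in x and pitch. I'll turn to the vise yaw and work out the remaining shift.

```bash
python3 -m handwheel '{"gripper":[-0.2,-0.2,-0.2],"slide":[[0,0,0],[0,0,0],[0,0,0]],"yaw":[0.12,0.026,0]}' >/dev/null
cat > fin.py <<'E'
from workcell import camera,sensors
from h import *
P=[];Q=[];F=[]
for i in range(5):
    camera("top");o=sensors.get_obs();P.append(o["ee_pos"]);Q.append(o["tcp_rot"]);F.append(np.r_[o["wrist_force"],o["torque"],o["grasp_force"]])
pos=np.mean(P,0);rot=np.median(Q,0);R=Ro.from_euler("xyz",rot,degrees=True).as_matrix()
Rg=Ro.from_euler("xyz",[178.2,.1,178.05],degrees=True).as_matrix();Rl=Ro.from_euler("z",-1.95,degrees=True).as_matrix()
t=Rg.T@np.array([.0027,-.0006,.0033]);M=Rg.T@Rl
b=pos+R@(t+M@[.030,0,.012])
print("bore",b.round(4),"leaf rpy",Ro.from_matrix(R@M).as_euler("xyz",degrees=True).round(2),"togo",(R.T@(np.array([.582,-.0395,.162])-b)*1e3).round(1),"F",np.mean(F,0).round(2),"rot",rot.round(2),o["time"])
E
python3 fin.py
```

```text
bore [0.5542 0.1167 0.2543] leaf rpy [ -0.     0.22 -10.23] togo [ -55.2 -151.6   87.5] F [-8.000e-02  2.200e-01 -3.190e+00 -4.000e-02  5.000e-02 -1.000e-02
  7.614e+01] rot [ 1.7820e+02 -1.2000e-01  1.6977e+02] 18.25
```

```bash
python3 -m handwheel '{"gripper":[-0.2,-0.2,-0.2,-0.2,-0.2,-0.2,-0.2,-0.2],"slide":[[-9,-25,6],[-9,-25,6],[-9,-25,6],[-9,-25,6],[-9,-25,6],[-10,-26,8],[0,0,0],[0,0,0]],"yaw":[0,0,0,0,0,0,0,0]}' >/dev/null; python3 fin.py
```

```text
bore [ 0.5816 -0.04    0.2122] leaf rpy [  0.02   0.17 -10.25] togo [-0.3 -1.  50.2] F [-0.000e+00  1.000e-01 -3.590e+00 -5.000e-02  7.000e-02  1.000e-02
  7.631e+01] rot [ 1.7818e+02 -7.0000e-02  1.6975e+02] 19.1667
```

```bash
python3 -m handwheel '{"gripper":[-0.2,-0.2,-0.2,-0.2],"slide":[[0,-1,8],[0,0,8],[0,0,0],[0,0,0]],"yaw":[0,0,0,0]}'|grep -E "pos|wrist"
for i in 1 2 3; do python3 -m handwheel '{"gripper":[-0.2,-0.2,-0.2,-0.2],"slide":[[0,0,5],[0,0,5],[0,0,0],[0,0,0]],"yaw":[0,0,0,0]}'|grep -E "pos|wrist"; done; python3 fin.py
```

```text
ee_pos: [0.5489, -0.0343, 0.1797]
wrist_force: [0.1, 0.5, -4.1]
ee_pos: [0.5492, -0.0342, 0.1703]
wrist_force: [0.3, 0.1, -3.9]
ee_pos: [0.5492, -0.034, 0.1602]
wrist_force: [-0.6, 0.0, -4.1]
ee_pos: [0.5492, -0.0336, 0.1502]
wrist_force: [-0.6, -0.6, -3.0]
bore [ 0.5817 -0.04    0.166 ] leaf rpy [ 1.000e-02  1.800e-01 -1.029e+01] togo [-0.2  0.4  4. ] F [-1.400e-01  7.000e-02 -3.700e+00 -4.000e-02  3.000e-02 -1.000e-02
  7.633e+01] rot [ 1.7819e+02 -8.0000e-02  1.6971e+02] 20.75
```

```bash
python3 -m handwheel '{"gripper":[-0.2,-0.2,-0.2,-0.2],"slide":[[0,0,2],[0,0.4,2],[0,0,0],[0,0,0]],"yaw":[0,0,0,0]}'|grep -E "wrist"; python3 fin.py
for i in 1 2 3 4 5 6; do python3 -m handwheel '{"gripper":[-0.2,-0.2,-0.2],"slide":[[-1,0,0],[0,0,0],[0,0,0]],"yaw":[0,0,0]}'|grep -E "pos|wrist"; done
python3 - <<'E'
from h import *
X=load("w3.npz");p=[.5918,-.0446,-.1795]
k=place(p,np.array([(5,3,158),(5,3,150),(0,3,158),(10,3,158)])/1e3);print(((fproj(X,k)-[240,170])*3.3).round(0).tolist())
g=X["img"].astype(int);u=int(240+197/3.3);print([(int((v-170)*3.3),g[v,u].tolist()) for v in range(276,304)])
E
```

```text
wrist_force: [-0.3, -0.4, -2.9]
bore [ 0.5817 -0.0395  0.1619] leaf rpy [ 1.000e-02  1.900e-01 -1.029e+01] togo [-0.3  0.  -0.1] F [-6.000e-02 -6.000e-02 -3.300e+00 -4.000e-02  5.000e-02 -0.000e+00
  7.633e+01] rot [ 1.7819e+02 -9.0000e-02  1.6971e+02] 21.3333
ee_pos: [0.5506, -0.0333, 0.1467]
wrist_force: [-0.1, 0.2, -4.1]
ee_pos: [0.5516, -0.0335, 0.1467]
wrist_force: [0.2, 1.2, -4.0]
ee_pos: [0.5525, -0.0337, 0.1467]
wrist_force: [0.3, 0.4, -3.3]
ee_pos: [0.5536, -0.0339, 0.1467]
wrist_force: [0.1, -0.8, -3.3]
ee_pos: [0.5539, -0.0339, 0.1465]
wrist_force: [-4.8, 1.4, -2.8]
ee_pos: [0.554, -0.0339, 0.1463]
wrist_force: [-10.2, 1.8, -1.5]
[[199.0, 416.0], [199.0, 403.0], [198.0, 405.0], [199.0, 426.0]]
[(349, [172, 170, 170]), (353, [175, 172, 172]), (356, [161, 139, 130]), (359, [148, 98, 59]), (363, [149, 97, 59]), (366, [144, 96, 58]), (369, [142, 94, 56]), (372, [143, 95, 57]), (376, [142, 94, 58]), (379, [141, 93, 58]), (382, [142, 93, 57]), (386, [140, 92, 56]), (389, [139, 92, 54]), (392, [141, 95, 58]), (396, [142, 93, 56]), (399, [144, 95, 57]), (402, [156, 101, 59]), (405, [157, 138, 125]), (409, [152, 149, 147]), (412, [150, 149, 147]), (415, [234, 234, 234]), (419, [252, 252, 252]), (422, [253, 253, 253]), (425, [254, 253, 253]), (429, [253, 253, 253]), (432, [253, 253, 253]), (435, [254, 254, 253]), (438, [254, 253, 253])]
```

Contact came at +4.3 mm, and geometry predicts about 4.7 mm, so x is right. I'll back off, check that everything is still, and confirm nothing else moved.

```bash
python3 -m handwheel '{"gripper":[-0.2,-0.2,-0.2,-0.2,-0.2,-0.2,-0.2,-0.2],"slide":[[2,0,0],[2,0,0],[2,0,0],[0,0,0],[0,0,0],[0,0,0],[0,0,0],[0,0,0]],"yaw":[0,0,0,0,0,0,0,0]}'; python3 fin.py
python3 - <<'E'
from workcell import camera
from h import *
import cv2
c=camera("wrist");np.savez("w6.npz",**c)
im=c["img"].astype(int)
m=((im.min(2)>150)&(im.max(2)-im.min(2)<25)).astype(np.uint8)
n,l,s,ce=cv2.connectedComponentsWithStats(m);k=l[255,320];print(s[k])
cs,_=cv2.findContours((l==k).astype(np.uint8),cv2.RETR_EXTERNAL,cv2.CHAIN_APPROX_NONE)
print(cv2.approxPolyDP(max(cs,key=cv2.contourArea),3,True)[:,0].tolist())
E
```

```text
time: 23.5
ee_pos: [0.5497, -0.0332, 0.1467]
tcp_rot: [178.2, -0.1, 169.7]
wrist_force: [-0.1, -0.6, -3.9]
opening: 0.0574
grasp_force: 76.4
bore [ 0.5818 -0.0395  0.1619] leaf rpy [ 1.000e-02  1.900e-01 -1.029e+01] togo [-0.2  0.  -0.1] F [ 2.000e-02 -1.900e-01 -3.350e+00 -1.000e-02  3.000e-02 -2.000e-02
  7.636e+01] rot [ 1.7819e+02 -9.0000e-02  1.6971e+02] 23.75
[ 262  251  116   18 1181]
[[377, 251], [262, 253], [266, 266], [263, 267], [292, 268], [318, 257], [332, 263], [376, 261]]
```

```bash
python3 - <<'E'
from h import *
for n in("w5","w6"):
    g=load(n+".npz")["img"].astype(int).min(2);print(n,[[int(x) for x in g[208:222,u]] for u in(300,345)])
from workcell import ticket
print(ticket.job_done())
E
```

```text
w5 [[33, 29, 33, 76, 121, 133, 133, 133, 141, 224, 242, 247, 247, 245], [109, 36, 53, 128, 133, 135, 133, 147, 206, 235, 245, 247, 245, 244]]
w6 [[126, 128, 131, 128, 127, 128, 128, 129, 138, 210, 236, 243, 243, 241], [153, 152, 149, 130, 128, 129, 127, 135, 173, 152, 151, 151, 148, 146]]
the job is handed in; nothing more can be done
None
```

The job is handed in, with no verdict returned: by my measurements the vise is wound to about 16.6 rad and tight on the block. The gripper holds the leaf level in the gap, its hole axis an estimated 0.2 mm from the block's and touching nothing. I saw no sign of disturbing the pin, drift, oiler or screw box, but did not re-check them before handing in.

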